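# Run a well plate into the plate reader and cam-lock the slide

### The job

Load the plate reader: swing the cam lever all the way over so that the eccentric cam shows its low side to the slide, push the slide forward by its upright push plate until it is fully home in the reader, then swing the lever all the way back so that the cam locks the slide in. Only push with the fingers and grip nothing: the well plate stays seated in its nest and is not touched, and the things lying about stay where they are.

Things in the scene. Friction and masses are not known exactly. Their poses are not given: they have to be found in the camera images.
- reader: Fixed plate reader: aluminium bed 344 x 162 x 14 mm with two steel rails and, at its far end, a low off-white housing (top 88 mm high, 164 mm wide, 86 to 247 mm ahead of the origin) with a slot for the plate. Origin: on the table, on the slide's centreline. x: the slide's forward direction (into the housing, away from the robot); y left; z up.
- plate_slide (a joint): Travel (m) of the plate slide along the reader's x: 0 out (start), 0.100 home at a hard stop. Captive on rails, 2 N friction, stays where left. Aluminium deck 100 mm wide, top 30 mm above the table, with an off-white front panel and a steel follower bar on its right edge (outer face 62 mm from the centreline). With the lever near 0 the cam blocks the bar after about 12 mm.
- push_face (a point): Centre of the near face of the slide's upright push plate (60 mm wide, 8 mm thick, from 30 to 76 mm above the table), 55 mm above the table. The face looks along -x of the reader; push it along +x. It moves with the slide, and the space on the near side of it is free.
- cam_lever (a joint): Angle (rad) of cam and lever, counter-clockwise seen from above. 0 (stop): high point to the slide, locked, lever pointing back along the bed; starts at 0 to 0.3. 2.2 (stop): low side to the slide, lever pointing forward and right. Swings on the right, away from the slide; stays where left; about 5 N at the grip. Back at 0 with the slide home, the cam sits behind the bar and draws it tight.
- lever_grip (a point): The lever's upright black grip, a pin 17 mm in diameter standing from 38 to 83 mm above the table; this point is on its axis, 65 mm above the table. It moves on a circle of 65 mm radius round cam_pivot. Fingers whose tips are 42 mm or more above the table have free space all round it.
- cam_pivot (a point): The fixed axis of the cam, on the bed's right-hand ear: 5 mm behind the reader's origin along its x, 82 mm to its right, 30 mm above the table. The cam is a steel disc of 16 mm radius set 12 mm off this axis (top at 30 mm); the lever is a flat bar over it, 31 to 38 mm above the table.
- plate_mid (a point): Middle of the clear 96-well plate (128 x 86 x 16 mm, loose, lid on), lying lengthwise in the slide's nest, 38 mm above the table; not to be touched.
- nest (a point): Middle of the nest floor on the slide, 30 mm above the table; low black rims round it hold the plate. x forward, z up.
- spare_plate_mid (a point): Bystander, loose: well plate with six wells, 86 x 128 x 16 mm, left of the bed's near end; centre.
- timer_mid (a point): Bystander, loose: small white countdown timer, 58 x 66 x 15 mm, left of the bed; centre.
- small_dish_mid (a point): Bystander, loose: small petri dish, 62 mm across, 15 mm high, left of the bed; centre.
- marker_mid (a point): Bystander, loose: marker pen, 135 mm long, 17 mm thick, on the right of the lever; centre.
- tape_roll_mid (a point): Bystander, loose: roll of masking tape lying flat, 80 mm across, 24 mm high, to the right of the lever; centre.
- glass_bottle_mid (a point): Bystander, loose: media bottle with a screw cap, 50 mm across, 95 mm high, to the right of the reader housing; half-way up.
- flask_mid (a point): Bystander, loose: culture flask lying flat, 125 x 68 x 33 mm, farther right; centre.

How it is judged:
By the outcome, as a careful person would: the job done as asked, in the order asked, and still so for the second after the job is handed in, with the robot touching nothing.
It also fails if it takes over 59 s, if anything falls off the work surface, if the arm or the gripper's body presses on something with over 40 N, if the wrist force passes 120 N, or if a joint passes its speed limit or range.

### The arm

A 7-joint arm with a two-finger parallel gripper is mounted at the origin on a cart in front of the work surface, level with it; the furniture and walls round the work are solid. World frame = base frame: x ahead of the robot, y to its left, z up, the work surface at z = 0. Lengths are in m, angles in rad, forces in N, time in s.
With the tool pointing down it reaches from about 0.425 to 0.925 m from the base axis. Payload 6.8 kg.
Tool frame: the origin (TCP) lies between the finger pads; the fingertips stand 14 mm ahead of it and the grasp point (between the pads) lies 5 mm behind it; z points along the fingers, y is the line along which they close (so a half turn about z gives the same grasp; the last joint's range is limited). The gripper opens to 85 mm and grips with 20 to 120 N. Pads are 22 mm wide; open, the fingers measure 114 mm over their backs; the gripper's body (76 mm by 85 mm) begins 54 mm behind the grasp point. The pads swing forward as they close: fully open they stand 13 mm farther back than shut.
Start: joints at [1.221, 0.477, 0.022, 1.555, -0.011, 1.109, -0.083], TCP at [0.162, -0.655, 0.245] pointing down, gripper open.
Joint ranges: [-2.96, 2.96], [-0.34, 2.1], [-1.41, 1.46], [0.24, 2.44], [-1.37, 4.51], [0.17, 1.92], [-2.96, 2.96]. Speed limits (rad/s): [2.39, 2.39, 3.14, 3.14, 3.14, 3.14, 3.14].

### API

Orientations are given as a rotation vector (axis times angle).
In Python, from bench import r, eyes, ticket gives the robot as it stands. The module is installed in compiled form; this text tells all that it offers.
- The arm moves only by the tool arm_command, never from a script. Its argument "plan" is text: rows parted by semicolons, each of 4 numbers parted by spaces: the shift along the tool's x, y, z in m, then the turn about the tool's z in degrees. In form: tx ty tz yaw; .... A call has 1 to 20 rows; each row shifts and turns the commanded pose from where the row before left it, along the tool's axes as they then stand; what a row does not reach is not made up. A row lasts 1/8 s, in which the tool goes at most 62.5 mm and 10.7 degrees, less where a joint would pass 70% of its speed; a pose out of reach is approached as far as the arm can. A call is refused whole if a number of a shift passes 0.0625 or a number of a turn 10.7, either way. A call with a gripper value outside its range is refused whole. "hand" is the closure, from -1 (fully open) to 1 (shut), set as the call begins (left out, the last holds). The fingers move at their own pace and stop on an object; "grip_force" is the grip in N (left out, the last holds). Time passes only in rows, so rows that do not move let the fingers close. It gives the time, the measured TCP pose, the force, the opening and the grip force at its end, in the units of the state.
- r.get_obs(): the state, without advancing time (a new reading comes with each control period).
- eyes.grab_frame(name): name is "scene" or "top"; returns (picture, depth): 420x560x3 uint8, red, green, blue; 420x560 float32, m along the optical axis (not along the pixel's ray), 0 where there is no reading.
- eyes.calibration(name): a dict with "fov_y" (degrees; the focal length in pixels is half the picture's height over the tangent of half this angle, whatever the lens; pixels are square), "cx", "cy" (the principal point, pixels), "k1" (the pictures are not rectified: a ray, as slopes to the right and down, at radius r is drawn at 1 + k1 r^2 times it, then the intrinsics apply), "origin" and "attitude" of the camera in the world. Camera axes: x right, y up, looking along -z (the intrinsics and any distortion apply to the point x, -y, -z); pixel columns grow to the right and rows downward; lengths in m; the calibration is good to about 2 mm. A picture is of the moment at which its call begins. calibration takes no time and is no camera call.
- ticket.hand_in(): hands the job in; it is judged then, once.
The state is a dict: "clock": time; "joints": joint angles; "qvel": joint speeds; "tau": joint torques, N m; "tcp_pos": TCP position; "orientation": TCP orientation; "contact_force": force on the tool from outside, world axes, zero at the start; "moment": the same for the moment, N m; "grip_width": finger opening in m; "gripper_force": force on a finger pad.
Only numpy, scipy, OpenCV 4.12 (cv2) and the standard library are available. Lean on these libraries where they do the work, as an engineer would, in place of code of your own. Each camera call takes 0.05 s, during which the arm holds its last target. There are 200 camera calls.

## Working session

There is one attempt and no reset: what is moved stays moved. The work goes in short steps, Python scripts to look and compute and a tool call to move; the robot and the scene stay as the last step left them, time stands still between calls to the robot, and variables do not carry over. Pictures are saved under pics/ and viewed, at most 10 in all, crops included, and the job is handed in when it is done.

Besides the shell and the picture viewer there is one more tool, called as name(argument=value, ...), one argument or row to a line, values as JSON. arm_command: Moves the arm, as the interface text tells. Its arguments: {"type":"object","properties":{"plan":{"type":"string"},"hand":{"type":"number"},"grip_force":{"type":"number"}},"required":["plan"]}

```bash
mkdir -p pics; python3 - <<'E'
from bench import r,eyes
import cv2,numpy as np
o=r.get_obs(); print(o)
for n in("scene","top"):
    p,d=eyes.grab_frame(n); cv2.imwrite(f"pics/{n}0.png",p[...,::-1]); np.savez(f"{n}0.npz",p=p,d=d); print(n,eyes.calibration(n))
E
```

```text
{'clock': 0.0, 'joints': array([ 1.22091428,  0.47779619,  0.02235892,  1.55644723, -0.01149774,
        1.10930593, -0.08306216]), 'qvel': array([-0.00053301, -0.00176731, -0.00141301, -0.00075573,  0.0008903 ,
       -0.0003721 , -0.00121737]), 'tau': array([-8.23574919e-04, -5.96447611e+01,  1.60752878e+00, -2.81188792e+01,
        1.23426921e-02,  9.54771938e-03,  2.45334155e-05]), 'tcp_pos': array([ 0.16145711, -0.65482248,  0.24433047]), 'orientation': array([-3.11687741e+00, -3.78717618e-01,  5.73606501e-04]), 'contact_force': array([-0.13553216,  0.9438409 , -0.33586854]), 'moment': array([-0.00649404, -0.01448978,  0.01017258]), 'gripper_force': 0.0, 'grip_width': 0.08537763193705841}
scene {'fov_y': 43.497142815447646, 'cx': 281.91573247631356, 'cy': 210.42369413355365, 'k1': 0.04224965490006268, 'origin': array([-0.23674816,  0.70443982,  0.89716662]), 'attitude': array([ 0.48770581, -1.0761695 , -2.13627389])}
top {'fov_y': 46.005428990757125, 'cx': 282.1669668065795, 'cy': 217.9142775202083, 'k1': -0.008107919301769337, 'origin': array([ 0.48777637, -0.06410612,  1.18843901]), 'attitude': array([ 0.07435379, -0.05546111, -1.59136326])}
```

View pics/top0.png

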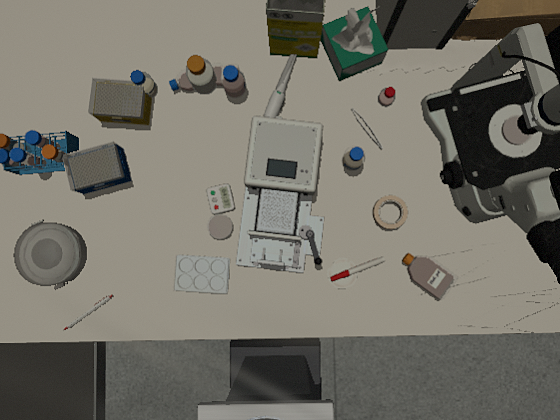

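View pics/scene0.png

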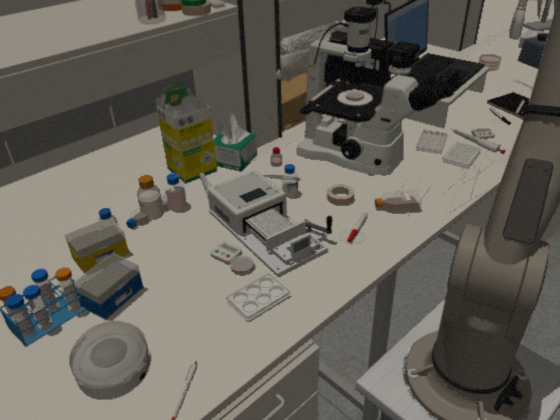

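The top view shows the reader housing at about (285,155), the well plate at (278,210), the push plate near (272,255) and the lever from about (306,232) to its grip near (318,262). In the scene view the grip is near (328,225). I'll enlarge the reader and build helpers next.

```bash
cat > h.py <<'E'
import numpy as np,cv2
from scipy.spatial.transform import Rotation as R
from bench import r,eyes
def K(n):
    c=eyes.calibration(n); f=210/np.tan(np.radians(c["fov_y"]/2))
    return c,np.array([[f,0,c["cx"]],[0,f,c["cy"]],[0,0,1.]]),np.array([c["k1"],0,0,0.]),R.from_rotvec(c["attitude"]).as_matrix()@np.diag([1,-1,-1])
def ray(n,uv):
    c,k,d,A=K(n); s=cv2.undistortPoints(np.float64(uv).reshape(-1,1,2),k,d)[:,0]
    return c["origin"],np.c_[s,np.ones(len(s))]@A.T
def onz(n,uv,z):
    o,v=ray(n,uv); return o+v*((np.reshape(z,-1)-o[2])/v[:,2])[:,None]
def proj(n,P):
    c,k,d,A=K(n); return cv2.projectPoints((np.float64(P).reshape(-1,3)-c["origin"])@A,np.zeros(3),np.zeros(3),k,d)[0][:,0]
def cloud(n,dep):
    v,u=np.mgrid[:420,:560]; o,w=ray(n,np.c_[u.ravel(),v.ravel()]); return (o+w*dep.reshape(-1,1)).reshape(420,560,3)
E
python3 - <<'E'
from h import *
d=np.load("top0.npz"); p=d["p"][100:280,225:345]
cv2.imwrite("pics/topc.png",cv2.resize(cv2.convertScaleAbs(p,alpha=1.3),None,fx=3.3,fy=3.3,interpolation=cv2.INTER_CUBIC)[...,::-1])
d=np.load("scene0.npz"); p=d["p"][165:275,200:345]
cv2.imwrite("pics/scc.png",cv2.resize(cv2.convertScaleAbs(p,alpha=1.3),None,fx=5,fy=5,interpolation=cv2.INTER_CUBIC)[...,::-1])
E
```

```text
(no output)
```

View pics/topc.png

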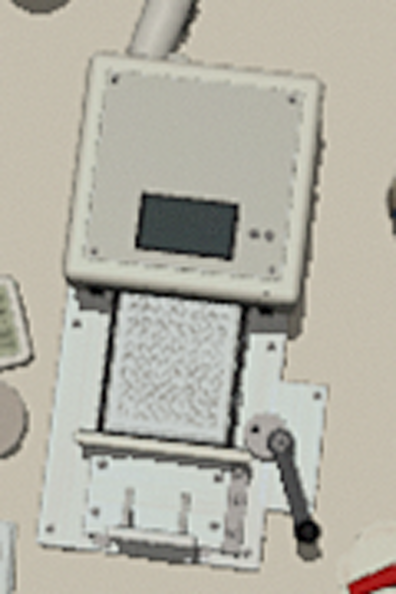

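View pics/scc.png

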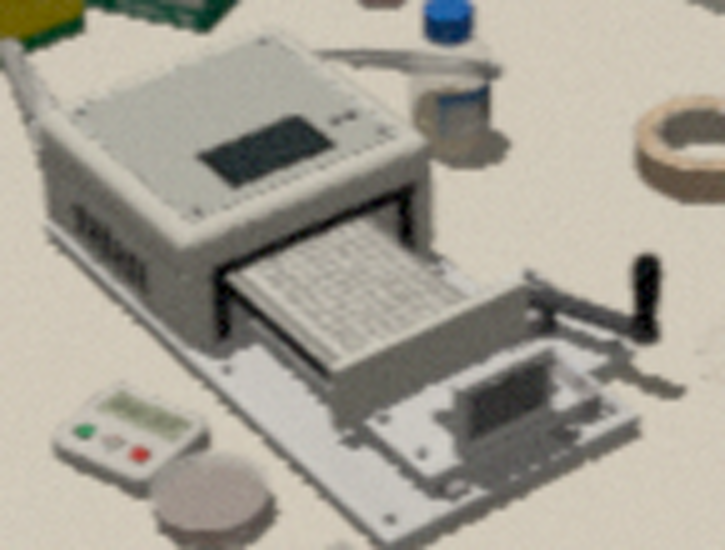

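The enlarged views show the housing top with corners at crop (92,55), (322,78), (300,303) and (65,278). The lever pivot is at crop (280,440), the grip top at (308,530), and the push plate spans (110,535) to (205,550). I'll fit the housing by its depth.

```bash
python3 - <<'E'
from h import *
d=np.load("top0.npz"); P=cloud("top",d["d"]); p=d["p"]
roi=np.zeros((420,560),bool); roi[100:280,225:345]=1
m=(roi&(abs(P[...,2]-.088)<.008)).astype(np.uint8); m[215:]=0
c=max(cv2.findContours(m,0,2)[0],key=cv2.contourArea)[:,0]
print("medz",np.median(P[...,2][m>0]))
q=onz("top",c,.088)[:,:2]; rc=cv2.minAreaRect((q*1000).astype(np.float32)); print("rect",rc)
# reader axis: rect side direction closest to +x
a=np.radians(rc[2]); e=[np.array([np.cos(a+k*np.pi/2),np.sin(a+k*np.pi/2)]) for k in range(4)]
ex=max(e,key=lambda v:v[0]); ey=np.array([-ex[1],ex[0]]); O=np.array(rc[0])/1000-ex*.1665
print("yaw",np.degrees(np.arctan2(ex[1],ex[0])),"O",O)
# grip: dark pixels, height>0.06
g=roi&(p.max(2)<60)&(P[...,2]>.07)&(P[...,2]<.095); g[:215]=0
v,u=np.nonzero(g); print("grip px",u.mean(),v.mean(),len(u)); G=onz("top",[[u.mean(),v.mean()]],.083)[0,:2]
loc=lambda X:np.array([(X-O)@ex,(X-O)@ey])
print("grip",G,loc(G),"piv",O-.005*ex-.082*ey)
t=loc(G)-[-.005,-.082]; print("r,ang",np.hypot(*t),np.arctan2(t[1],t[0])+np.pi)
# push plate top
g=roi&(abs(P[...,2]-.076)<.007); g[:235]=0; g[:,300:]=0
q=P[g][:,:2]; l=np.array([loc(x) for x in q]); print("push",len(q),l.min(0),l.max(0),np.median(l,0))
for x in np.arange(-.125,-.06,.004):
    Z=P[roi]; L=np.c_[(Z[:,:2]-O)@ex,(Z[:,:2]-O)@ey,Z[:,2]]; s=L[(abs(L[:,0]-x)<.002)&(abs(L[:,1])<.02)]
    print(round(x,3),len(s),np.round(np.percentile(s[:,2],[10,50,90]),3) if len(s) else "")
for n,X in dict(O=[0,0,.014],piv=[-.005,-.082,.038]).items(): print(n,proj("top",[*(O+ex*X[0]+ey*X[1]),X[2]]))
for h in [(-.097,.081),(-.097,-.081),(.247,.081)]: print(proj("top",[*(O+ex*h[0]+ey*h[1]),.014]))
E
```

```text
medz 0.08939991503222977
rect ((725.5576782226562, -57.83744812011719), (163.03150939941406, 160.49810791015625), 81.9269027709961)
yaw -8.073097229003935 O [ 0.56070774 -0.03445479]
grip px 317.875 260.6 40
grip [ 0.48219066 -0.12923023] [-0.06442904 -0.10486284] piv [ 0.54424151 -0.11493997]
r,ang 0.06367511527712202 0.36725464863131796
push 101 [-0.08432017 -0.03902796] [-0.01591089  0.02820902] [-0.07956951  0.00057773]
-0.125 3 [0.001 0.003 0.004]
-0.121 22 [-0.002  0.     0.003]
-0.117 29 [-0.003  0.001  0.003]
-0.113 27 [-0.003  0.     0.002]
-0.109 30 [-0.002  0.001  0.003]
-0.105 28 [-0.003  0.001  0.004]
-0.101 28 [-0.003  0.001  0.004]
-0.097 25 [-0.002  0.001  0.007]
-0.093 28 [0.011 0.014 0.017]
-0.089 29 [0.012 0.014 0.018]
-0.085 23 [0.013 0.018 0.073]
-0.081 32 [0.074 0.076 0.079]
-0.077 36 [0.04  0.075 0.079]
-0.073 29 [0.027 0.031 0.052]
-0.069 30 [0.029 0.031 0.035]
-0.065 32 [0.028 0.031 0.047]
-0.061 28 [0.029 0.03  0.041]
O [[275.41284553 228.21068006]]
piv [[309.86767093 233.8880419 ]]
[[236.50990429 264.77097435]]
[[304.52064831 273.02800607]]
[[254.54006363 123.20546203]]
```

```bash
cat >> h.py <<'E'
O=np.array([.5607,-.0345]); yaw=np.radians(-8.07); ex=np.array([np.cos(yaw),np.sin(yaw)]); ey=np.array([-ex[1],ex[0]])
def W(l): return O+ex*l[0]+ey*l[1]
def togo(xy,z,yawdeg,ob=None):
    "shift in present tool axes and tool-z turn to reach the pose"
    ob=ob or r.get_obs(); M=R.from_rotvec(ob["orientation"]).as_matrix()
    now=np.degrees(np.arctan2(M[1,0],M[0,0])); s=M.T@(np.r_[xy,z]-ob["tcp_pos"])
    print("yaw now",round(now,2),"shift",np.round(s,4),"turn",round(now-yawdeg,2)); return s
def lev(th,off): # tool centre round the lever, off along CCW tangent
    return W([-.005-.065*np.cos(th)+off*np.sin(th),-.082-.065*np.sin(th)-off*np.cos(th)])
E
python3 - <<'E'
from h import *
for n in("top","scene"):
    P=cloud(n,np.load(n+"0.npz")["d"]).reshape(-1,3)
    for y in np.arange(-.7,0,.1):
        s=P[(abs(P[:,1]-y)<.05)&(P[:,2]>.12)&(P[:,2]<.6)&(P[:,0]>.1)&(P[:,0]<.75)]
        print(n,round(y,1),len(s),s[:,0].min() if len(s) else "",s[:,2].max() if len(s) else "")
print(lev(.3,-.030)); togo(lev(.3,-.030),.2,-8.07+17.2)
E
```

```text
top -0.7 0  
top -0.6 1416 0.5180056979944905 0.2972323187399085
top -0.5 8522 0.43459303982832614 0.4536539804788413
top -0.4 1269 0.622462116490822 0.21102696398390675
top -0.3 0  
top -0.2 0  
top -0.1 0  
scene -0.7 1 0.4562174981315551 0.2991593850250429
scene -0.6 1290 0.42534964012489096 0.47214179356175817
scene -0.5 5493 0.4274848542268045 0.47316934476644684
scene -0.4 436 0.6165859931029749 0.20760232352769503
scene -0.3 0  
scene -0.2 0  
scene -0.1 0  
[ 0.47530516 -0.09566646]
yaw now 13.86 shift [ 0.4386 -0.4677  0.0452] turn 4.73
```

arm_command(
  plan="0.0313 -0.0334 0.0032 0; 0.0313 -0.0334 0.0032 0; 0.0313 -0.0334 0.0032 0; 0.0313 -0.0334 0.0032 0; 0.0313 -0.0334 0.0032 0; 0.0313 -0.0334 0.0032 0; 0.0313 -0.0334 0.0032 0; 0.0313 -0.0334 0.0032 0; 0.0313 -0.0334 0.0032 0; 0.0313 -0.0334 0.0032 0; 0.0313 -0.0334 0.0032 0; 0.0313 -0.0334 0.0032 0; 0.0313 -0.0334 0.0032 0; 0.0313 -0.0334 0.0032 0; 0 0 0 4.7; 0 0 0 0; 0 0 0 0",
  hand=1,
)

```text
clock: 2.22
tcp_pos: [0.4747, -0.0971, 0.2003]
orientation: [3.131, 0.251, -0.001]
contact_force: [-0.2, 0.4, 0.0]
grip_width: 0.0002
gripper_force: 0.0
```

```bash
python3 - <<'E'
from h import *
togo(lev(.3,-.032),.058,-8.07+17.2)
p,d=eyes.grab_frame("scene"); np.savez("s1.npz",p=p,d=d)
print(proj("scene",r.get_obs()["tcp_pos"]))
cv2.imwrite("pics/s1.png",cv2.resize(cv2.convertScaleAbs(p[105:285,200:380],alpha=1.3),None,fx=3.3,fy=3.3,interpolation=cv2.INTER_CUBIC)[...,::-1])
E
```

```text
yaw now 9.17 shift [ 0.0009 -0.0033  0.1423] turn 0.04
[[323.16703721 183.63126088]]
```

View pics/s1.png

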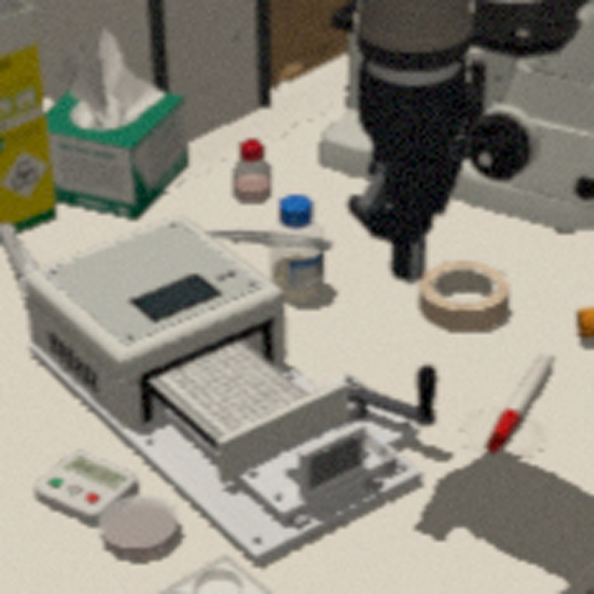

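The fingers hover near the grip at crop (427,395), on its slide side. Descending beside it.

arm_command(
  plan="0.001 -0.003 0.03 0; 0 0 0.04 0; 0 0 0.04 0; 0 0 0.02 0; 0 0 0.012 0; 0 0 0 0; 0 0 0 0",
)

```text
clock: 3.15
tcp_pos: [0.4763, -0.0936, 0.0593]
orientation: [3.131, 0.25, 0.002]
contact_force: [1.0, -0.3, -0.6]
grip_width: -0.0003
gripper_force: 0.0
```

```bash
python3 - <<'E'
from h import *
togo(lev(.3,-.032),.058,-8.07+17.2); print(r.get_obs()["contact_force"])
off=.023
for a in (5,6):
    M=R.from_euler('z',-a,degrees=True).as_matrix()[:2,:2]; c=np.array([-.065,-off]); print(a,M@c-c, "ret", (lambda c:M.T@c-c)(np.array([-.065,off])))
p,d=eyes.grab_frame("scene")
cv2.imwrite("pics/s2.png",cv2.resize(cv2.convertScaleAbs(p[165:275,230:400],alpha=1.3),None,fx=4,fy=4,interpolation=cv2.INTER_CUBIC)[...,::-1])
E
```

```text
yaw now 9.14 shift [-0.0013 -0.0001  0.0013] turn 0.01
[ 1.00393136 -0.26801863 -0.60922054]
5 [-0.00175724  0.00575265] ret [-0.00175724 -0.00575265]
6 [-0.00204808  0.00692035] ret [-0.00204808 -0.00692035]
```

View pics/s2.png

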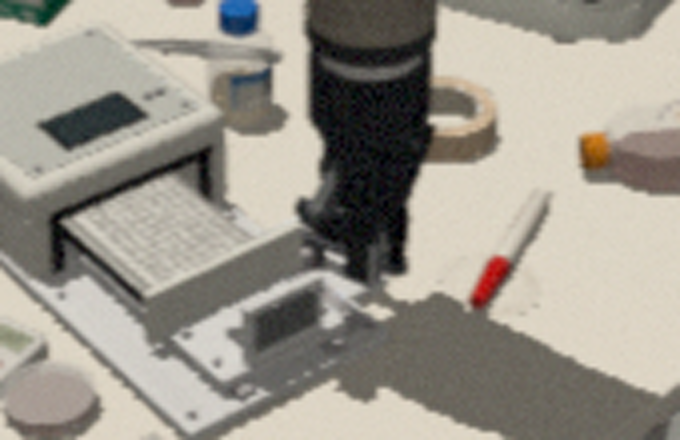

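The fingertips (crop 360,265) stand on the slide side of the grip (crop 397,255). Sweeping the lever counter-clockwise now.

arm_command(
  plan="-0.001 0.005 0 0; 0 0.004 0 0; -0.0018 0.0058 0 -5; -0.0018 0.0058 0 -5; -0.0018 0.0058 0 -5; -0.0018 0.0058 0 -5; -0.0018 0.0058 0 -5; -0.0018 0.0058 0 -5; -0.0018 0.0058 0 -5; -0.0018 0.0058 0 -5; -0.0018 0.0058 0 -5; -0.0018 0.0058 0 -5; 0 0 0 0",
)

```text
clock: 4.82
tcp_pos: [0.4906, -0.1591, 0.0584]
orientation: [-2.732, -1.55, -0.0]
contact_force: [-0.2, 2.1, 1.1]
grip_width: -0.0
gripper_force: 1.1
```

```bash
python3 - <<'E'
from h import *
t=.3+np.radians(50); togo(lev(t,-.023),.0593,-8.07+np.degrees(t)); print(r.get_obs()["contact_force"])
E
```

```text
yaw now 59.13 shift [ 0.0004  0.0004 -0.0009] turn 0.01
[-0.24820303  2.11702172  1.07436807]
```

arm_command(
  plan="-0.0018 0.0058 0 -5; -0.0018 0.0058 0 -5; -0.0018 0.0058 0 -5; -0.0018 0.0058 0 -5; -0.0018 0.0058 0 -5; -0.0018 0.0058 0 -5; -0.0018 0.0058 0 -5; -0.0018 0.0058 0 -5; -0.0018 0.0058 0 -5; -0.0018 0.0058 0 -5; -0.0014 0.0046 0 -4; 0 0 0 0",
)

```text
clock: 6.32
tcp_pos: [0.5476, -0.1844, 0.0582]
orientation: [-1.732, -2.619, 0.001]
contact_force: [-4.5, 2.9, 2.6]
grip_width: -0.0001
gripper_force: 2.3
```

```bash
python3 - <<'E'
from h import *
togo(lev(2.2,-.023),.0593,-8.07+np.degrees(2.2)); print(r.get_obs()["contact_force"])
p,d=eyes.grab_frame("scene")
cv2.imwrite("pics/s3.png",cv2.resize(cv2.convertScaleAbs(p[165:275,230:400],alpha=1.3),None,fx=4,fy=4,interpolation=cv2.INTER_CUBIC)[...,::-1])
E
```

```text
yaw now 113.05 shift [-0.0015  0.0068 -0.0011] turn -4.93
[-4.47489767  2.87316609  2.5764219 ]
```

View pics/s3.png

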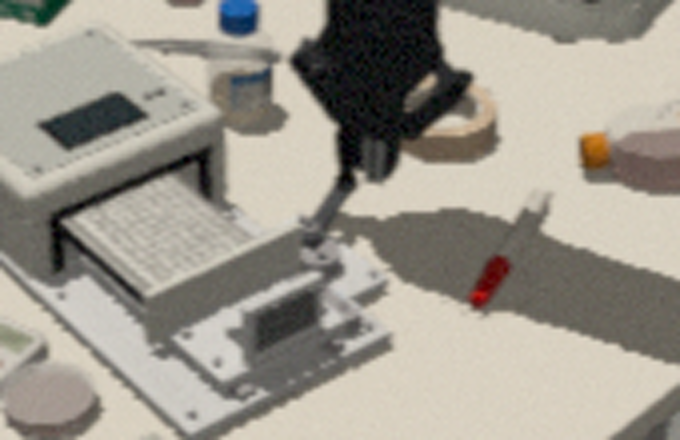

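The lever (crop 320,210) has followed the fingers and now points forward and right, about 5° short of its stop.

arm_command(
  plan="-0.0018 0.0058 0 -5; 0 0.002 0 0; 0 0.002 0 0; 0 0 0 0",
)

```text
clock: 6.88
tcp_pos: [0.5575, -0.1825, 0.0582]
orientation: [-1.617, -2.692, 0.002]
contact_force: [-4.4, -0.1, 1.1]
grip_width: -0.0
gripper_force: 2.8
```

arm_command(
  plan="0 0.0025 0 0; 0 0.0025 0 0; 0 0.0025 0 0; 0 0 0 0",
)

```text
clock: 7.38
tcp_pos: [0.565, -0.1788, 0.0583]
orientation: [1.615, 2.694, -0.0]
contact_force: [-3.0, -1.4, -1.1]
grip_width: 0.0004
gripper_force: 2.3
```

```bash
python3 - <<'E'
from h import *
togo(lev(2.2,-.023),.0593,-8.07+np.degrees(2.2)); print(r.get_obs()["contact_force"])
E
```

```text
yaw now 118.13 shift [ 0.0011 -0.0114 -0.001 ] turn 0.15
[-3.01691032 -1.35240372 -1.13434885]
```

arm_command(
  plan="0 0.0025 0 0; 0 0.0025 0 0; 0 0 0 0",
)

```text
clock: 7.75
tcp_pos: [0.5694, -0.176, 0.0584]
orientation: [1.614, 2.695, 0.0]
contact_force: [-3.7, -0.7, -1.8]
grip_width: 0.0001
gripper_force: 2.2
```

```bash
python3 - <<'E'
from h import *
p,d=eyes.grab_frame("scene");q,_=eyes.grab_frame("top")
f=lambda a:cv2.resize(cv2.convertScaleAbs(a,alpha=1.5),(390,520),interpolation=cv2.INTER_CUBIC)
cv2.imwrite("pics/s4.png",np.hstack([f(p[165:265,285:360]),f(q[170:270,270:345])])[...,::-1])
E
```

```text
(no output)
```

View pics/s4.png

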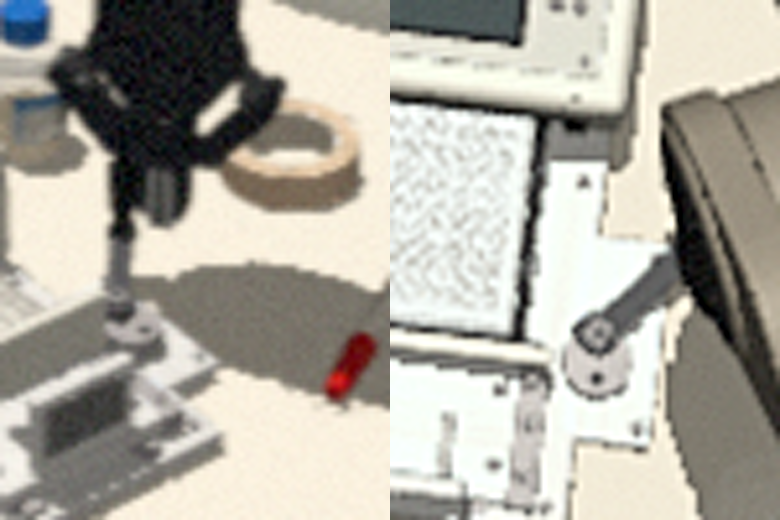

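Top half of the picture: pivot at (597,332), lever running to (670,260), with the disc's centre below the pivot at (597,370). The pin is still ahead of the fingers with no stop felt, so I keep following the arc until the force rises.

arm_command(
  plan="0.0005 0.002 0 -7; -0.001 0.003 0 -7; -0.001 0.003 0 -3; 0 0 0 0",
)

```text
clock: 8.35
tcp_pos: [0.5734, -0.178, 0.0584]
orientation: [-1.202, -2.898, 0.015]
contact_force: [-14.8, -11.8, 11.3]
grip_width: -0.0003
gripper_force: 9.8
```

```bash
python3 - <<'E'
from h import *
for t in (2.4,2.5,2.6): togo(lev(t,-.023),.0584,-8.07+np.degrees(t))
E
```

```text
yaw now 134.94 shift [ 0.0027 -0.0052  0.0001] turn 5.5
yaw now 134.94 shift [ 0.0001  0.0012 -0.    ] turn -0.23
yaw now 134.94 shift [-0.0018  0.0078 -0.0001] turn -5.96
```

The force rose to about 19 N, so the lever is on its stop. Backing off and rising.

arm_command(
  plan="0 -0.006 0 0; 0 -0.01 0 0; 0 0 -0.03 0; 0 0 -0.04 0; 0 0 0 10; 0 0 0 10; 0 0 0 10; 0 0 0 10; 0 0 0 10; 0 0 0 3; 0 0 0 0",
)

```text
clock: 9.72
tcp_pos: [0.5663, -0.1833, 0.1291]
orientation: [2.366, 2.065, 0.003]
contact_force: [0.1, -0.3, -0.3]
grip_width: 0.0002
gripper_force: 0.0
```

```bash
python3 - <<'E'
from h import *
togo(W([-.118,0]),.128,81.93); print(W([-.118,0]))
p,d=eyes.grab_frame("scene");q,_=eyes.grab_frame("top")
np.savez("s5.npz",p=p,q=q)
c=q[215:275,235:300]
E
```

```text
yaw now 82.25 shift [ 0.1474 -0.1436  0.0008] turn 0.32
[ 0.44386852 -0.01793483]
```

arm_command(
  plan="0.0368 -0.0359 0 0; 0.0368 -0.0359 0 0; 0.0368 -0.0359 0 0; 0.0370 -0.0359 0 0.3; 0 0 0 0; 0 0 0.03 0; 0 0 0.03 0; 0 0 0.01 0; 0 0 0 0",
)

```text
clock: 10.95
tcp_pos: [0.4434, -0.0185, 0.0583]
orientation: [-2.373, -2.058, 0.0]
contact_force: [0.1, 0.2, 0.4]
grip_width: -0.0
gripper_force: 0.0
```

```bash
python3 - <<'E'
from h import *
togo(W([-.0985,0]),.058,81.93);togo(W([.0015,0]),.058,81.93); print(r.get_obs()["contact_force"])
E
```

```text
yaw now 81.86 shift [0.0006 0.0199 0.0003] turn -0.07
yaw now 81.86 shift [0.0007 0.1199 0.0002] turn -0.07
[0.12400592 0.24576556 0.43653113]
```

arm_command(
  plan="0 0.008 0 0; 0 0.008 0 0; 0 0.005 0 0; 0 0.006 0 0; 0 0.007 0 0; 0 0.007 0 0; 0 0.007 0 0; 0 0.007 0 0; 0 0.007 0 0; 0 0.007 0 0; 0 0 0 0",
)

```text
clock: 12.32
tcp_pos: [0.5126, -0.0282, 0.0585]
orientation: [2.374, 2.057, 0.002]
contact_force: [0.1, 0.6, -0.2]
grip_width: 0.0002
gripper_force: 0.0
```

arm_command(
  plan="0 0.007 0 0; 0 0.007 0 0; 0 0.007 0 0; 0 0.007 0 0; 0 0.007 0 0; 0 0.006 0 0; 0 0.005 0 0",
)

```text
clock: 13.2
tcp_pos: [0.5574, -0.0346, 0.0584]
orientation: [-2.373, -2.058, 0.0]
contact_force: [-2.2, 1.1, -0.6]
grip_width: 0.0
gripper_force: 1.1
```

```bash
python3 - <<'E'
from h import *
togo(W([.0015,0]),.058,81.93); print(r.get_obs()["contact_force"])
p,d=eyes.grab_frame("scene")
cv2.imwrite("pics/s6.png",cv2.resize(cv2.convertScaleAbs(p[165:275,200:345],alpha=1.4),None,fx=5,fy=5,interpolation=cv2.INTER_CUBIC)[...,::-1])
E
```

```text
yaw now 81.85 shift [0.0006 0.0048 0.0004] turn -0.08
[-2.16383275  1.08915327 -0.55804879]
```

View pics/s6.png

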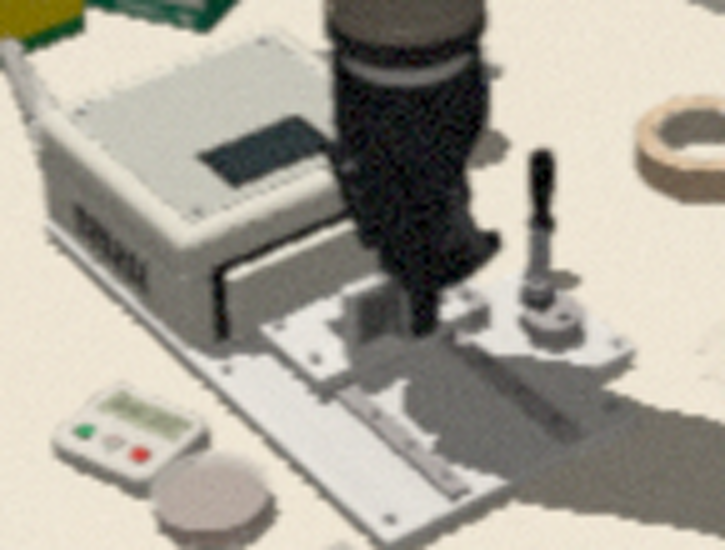

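The slide has gone in: the panel is almost at the housing slot (crop 290,260), and the lever points forward at (540,180). The last few mm go until the stop is felt.

arm_command(
  plan="0 0.003 0 0; 0 0.003 0 0; 0 0.002 0 0; 0 0 0 0",
)

```text
clock: 13.75
tcp_pos: [0.5613, -0.0353, 0.0584]
orientation: [-2.37, -2.057, 0.01]
contact_force: [-14.8, 2.3, 12.8]
grip_width: 0.0001
gripper_force: 7.5
```

At the hard stop with about 15 N. Backing off, rising, and working out the return side of the lever.

arm_command(
  plan="0 -0.01 0 0; 0 -0.015 0 0; 0 0 -0.035 0; 0 0 -0.04 0; 0 0 0 -10; 0 0 0 -10; 0 0 0 -10; 0 0 0 -10; 0 0 0 -10; 0 0 0 -2; 0 0 0 0",
)

```text
clock: 15.12
tcp_pos: [0.5401, -0.0323, 0.1335]
orientation: [1.235, 2.888, 0.0]
contact_force: [0.0, -0.6, 0.1]
grip_width: -0.0003
gripper_force: 0.0
```

```bash
python3 - <<'E'
from h import *
q,d=eyes.grab_frame("top"); P=cloud("top",d); np.savez("t7.npz",q=q,d=d)
roi=np.zeros((420,560),bool); roi[195:245,305:350]=1
g=roi&(q.max(2)<60)&(P[...,2]>.065)&(P[...,2]<.095); v,u=np.nonzero(g); print(len(u))
if len(u):
    G=onz("top",[[u.mean(),v.mean()]],.083)[0,:2]; l=np.array([(G-O)@ex,(G-O)@ey])-[-.005,-.082]; print(u.mean(),v.mean(),G,np.hypot(*l),np.arctan2(l[1],l[0])+np.pi)
t=2.48; X=lev(t,.035); print(X); togo(X,.133,-8.07+np.degrees(t))
E
```

```text
36
331.02777777777777 213.08333333333334 [ 0.58765855 -0.1615426 ] 0.06366196012922934 2.46220215514882
[ 0.61457702 -0.13740122]
yaw now 133.71 shift [-0.1274 -0.0188  0.0006] turn -0.32
```

arm_command(
  plan="-0.033 -0.006 0 0; -0.033 -0.006 0 0; -0.033 -0.006 0 0; -0.0324 -0.0068 0 0; 0 0 0 0; 0 0 0 0",
)

```text
clock: 15.92
tcp_pos: [0.613, -0.1432, 0.1334]
orientation: [-1.231, -2.89, -0.001]
contact_force: [0.1, 0.3, 0.2]
grip_width: -0.0005
gripper_force: 0.0
```

```bash
python3 - <<'E'
from h import *
togo(lev(2.462,.029),.058,133.7)
E
```

```text
yaw now 133.84 shift [ 0.0026 -0.002   0.0754] turn 0.14
```

arm_command(
  plan="0 0 0.03 0; 0 0 0.02 0; 0 0 0.015 0; 0 0 0.01 0; 0 0 0 0",
)

```text
clock: 16.55
tcp_pos: [0.6131, -0.144, 0.058]
orientation: [-1.231, -2.889, 0.0]
contact_force: [0.0, -0.3, 0.7]
grip_width: -0.0001
gripper_force: 0.0
```

arm_command(
  plan="0.001 -0.004 0 0; 0.001 -0.004 0 0; -0.0018 -0.0058 0 5; -0.0018 -0.0058 0 5; -0.0018 -0.0058 0 5; -0.0018 -0.0058 0 5; -0.0018 -0.0058 0 5; -0.0018 -0.0058 0 5; -0.0018 -0.0058 0 5; -0.0018 -0.0058 0 5; -0.0018 -0.0058 0 5; -0.0018 -0.0058 0 5; -0.0018 -0.0058 0 5; -0.0018 -0.0058 0 5; 0 0 0 0",
)

```text
clock: 18.42
tcp_pos: [0.5493, -0.1866, 0.0595]
orientation: [2.509, 1.887, 0.003]
contact_force: [2.4, 1.4, 0.9]
grip_width: -0.0001
gripper_force: 1.2
```

```bash
python3 - <<'E'
from h import *
t=2.475-np.radians(60); togo(lev(t,.023),.058,-8.07+np.degrees(t)); print(r.get_obs()["contact_force"])
E
```

```text
yaw now 73.91 shift [ 0.0023 -0.0019  0.0015] turn 0.17
[2.41103106 1.36271349 0.85814807]
```

arm_command(
  plan="0 -0.0065 0 5; -0.0008 -0.0065 0 5; -0.0018 -0.0058 0 5; -0.0018 -0.0058 0 5; -0.0018 -0.0058 0 5; -0.0018 -0.0058 0 5; -0.0018 -0.0058 0 5; -0.0018 -0.0058 0 5; -0.0018 -0.0058 0 5; -0.0018 -0.0058 0 5; 0 0 0 0",
)

```text
clock: 19.8
tcp_pos: [0.4923, -0.1639, 0.0589]
orientation: [3.072, 0.649, -0.002]
contact_force: [-1.2, -4.5, 1.1]
grip_width: 0.0001
gripper_force: 1.9
```

```bash
python3 - <<'E'
from h import *
t=2.475-np.radians(110); togo(lev(t,.023),.058,-8.07+np.degrees(t)); print(t,r.get_obs()["contact_force"])
E
```

```text
yaw now 23.87 shift [ 0.0022 -0.0009  0.0009] turn 0.13
0.5551378228062376 [-1.19184622 -4.47734004  1.10538043]
```

arm_command(
  plan="-0.0010 -0.0058 0 5; -0.0010 -0.0058 0 5; -0.0010 -0.0058 0 5; 0 0 0 0",
)

```text
clock: 20.3
tcp_pos: [0.4827, -0.1478, 0.0583]
orientation: [3.131, 0.244, -0.006]
contact_force: [-3.8, -3.0, 2.2]
grip_width: -0.0002
gripper_force: 2.3
```

Pressing on straight until the stop is felt.

arm_command(
  plan="0 -0.0025 0 1; 0 -0.0025 0 1; 0 -0.0025 0 1; 0 -0.0025 0 1; 0 0 0 0",
)

```text
clock: 20.92
tcp_pos: [0.4806, -0.1419, 0.0583]
orientation: [3.134, 0.13, -0.008]
contact_force: [-4.7, -14.2, 2.2]
grip_width: -0.0002
gripper_force: 8.2
```

arm_command(
  plan="0 -0.002 0 0; 0 -0.002 0 0; 0 -0.002 0 0; 0 0 0 0; 0 0 0 0",
)

```text
clock: 21.55
tcp_pos: [0.4805, -0.1412, 0.0584]
orientation: [3.129, 0.122, -0.006]
contact_force: [-2.7, -29.5, -1.4]
grip_width: -0.0
gripper_force: 15.4
```

```bash
python3 - <<'E'
from h import *
for t in (.15,.25,.35): togo(lev(t,.023),.058,-8.07+np.degrees(t))
E
```

```text
yaw now 4.47 shift [-0.0009 -0.0027  0.0004] turn 3.95
yaw now 4.47 shift [0.0013 0.0038 0.0005] turn -1.78
yaw now 4.47 shift [0.0041 0.0101 0.0005] turn -7.51
```

Firm stop at 30 N with 0.7 mm movement: the lever is fully back. Retreating and checking.

arm_command(
  plan="0 0.008 0 0; 0 0.015 0 0; 0 0 -0.04 0; 0 0 -0.05 0; 0 0.03 -0.05 0; -0.02 0.05 -0.03 0; -0.02 0.05 0 0; -0.02 0.05 0 0; 0 0 0 0",
)

```text
clock: 22.68
tcp_pos: [0.4379, -0.3429, 0.2284]
orientation: [3.138, 0.124, -0.001]
contact_force: [0.4, 1.1, -1.0]
grip_width: 0.0003
gripper_force: 0.0
```

```bash
python3 - <<'E'
from h import *
q,d=eyes.grab_frame("top"); p,_=eyes.grab_frame("scene"); P=cloud("top",d)
g=(q.max(2)<60)&(P[...,2]>.065)&(P[...,2]<.095); g[:215]=0;g[285:]=0;g[:,:300]=0;g[:,345:]=0; v,u=np.nonzero(g); print(len(u))
G=onz("top",[[u.mean(),v.mean()]],.083)[0,:2]; l=np.array([(G-O)@ex,(G-O)@ey])-[-.005,-.082]; print(np.hypot(*l),np.arctan2(l[1],l[0])+np.pi)
L=np.c_[(P.reshape(-1,3)[:,:2]-O)@ex,(P.reshape(-1,3)[:,:2]-O)@ey,P.reshape(-1,3)[:,2]]
s=L[(abs(L[:,1])<.02)&(L[:,0]>0)&(L[:,0]<.035)&(abs(L[:,2]-.076)<.006)]; print("push plate x",np.percentile(s[:,0],[2,50,98]) if len(s) else None)
f=lambda a:cv2.resize(cv2.convertScaleAbs(a,alpha=1.4),(400,600),interpolation=cv2.INTER_CUBIC)
cv2.imwrite("pics/end.png",np.hstack([f(p[130:310,220:340]),f(q[105:285,225:345])])[...,::-1])
# bystanders moved?
dq=cv2.absdiff(q,np.load("top0.npz")["p"]).max(2)>60; n,_,st,_=cv2.connectedComponentsWithStats(dq.astype(np.uint8))
print([list(x) for x in st[1:] if x[4]>25])
E
```

```text
37
0.0635717455000171 0.22512667064548397
push plate x [0.01660863 0.01983356 0.0241857 ]
[[np.int32(252), np.int32(188), np.int32(54), np.int32(36), np.int32(244)], [np.int32(253), np.int32(194), np.int32(38), np.int32(42), np.int32(134)], [np.int32(263), np.int32(219), np.int32(29), np.int32(9), np.int32(141)], [np.int32(292), np.int32(225), np.int32(5), np.int32(11), np.int32(30)], [np.int32(261), np.int32(236), np.int32(26), np.int32(6), np.int32(67)], [np.int32(291), np.int32(239), np.int32(10), np.int32(7), np.int32(37)], [np.int32(304), np.int32(239), np.int32(12), np.int32(32), np.int32(89)], [np.int32(313), np.int32(239), np.int32(5), np.int32(17), np.int32(28)], [np.int32(390), np.int32(247), np.int32(170), np.int32(89), np.int32(6243)], [np.int32(316), np.int32(257), np.int32(6), np.int32(13), np.int32(48)], [np.int32(259), np.int32(263), np.int32(26), np.int32(7), np.int32(96)], [np.int32(454), np.int32(336), np.int32(11), np.int32(45), np.int32(105)], [np.int32(448), np.int32(382), np.int32(9), np.int32(31), np.int32(65)]]
```

View pics/end.png

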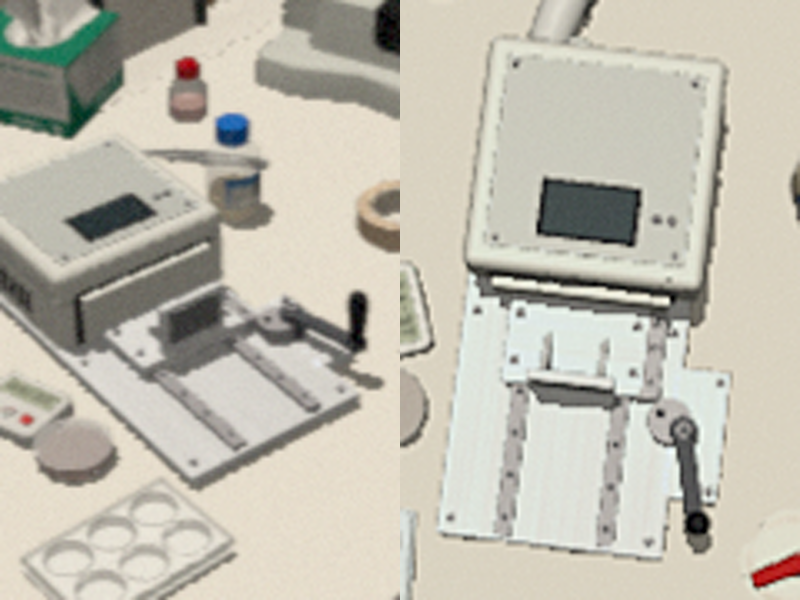

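The slide is home: the push plate has moved from -0.080 to +0.020 m. The cam (right half, (665,420)) sits behind the follower bar, the lever is back, and nothing else has shifted.

```bash
python3 -c "
from bench import ticket
print(ticket.hand_in())"
```

```text
the job is handed in; nothing more can be done
None
```

The plate reader is loaded and handed in: the lever was swung to its far stop, the slide pushed home (about 99 mm measured of 100 mm) and the lever swung back to its stop, locking the slide, with no bystander seen to have moved.

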